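Lay the red takeaway carton down and push it up to the stop rail

TASK

Get the carton with the red lid ready for filling without picking it up: push it over away from the robot so that it lies flat with its red lid upward, then push it along the counter until its edge lies flush against the steel stop rail. Only push, never lift the carton; leave the other, brown-lidded carton standing and the shaker and the steel pot where they are.

Things in the scene. Friction and masses are not known exactly. Their poses are not given: they have to be found in the camera images.
- red_carton_center (a point): Centre of a closed rigid carton, red lid with yellow disc: loose, 150 x 150 x 40 mm, about 0.2 kg, standing on edge (centre 75 mm up). Own x runs through the 40 mm thickness: -x outward from the red lid (faces the robot within 20 degrees), +x from the white base; z up as it stands. Tips once its top is pushed about 40 mm. Lying lid up: own x points down, centre 20 mm up.
- kraft_carton_center (a point): Centre of another carton of the same size and mass with a brown lid (green round emblem), also standing on edge, centre 75 mm up, same axes; it must stay standing. The two stand side by side, about 300 mm apart in y, either one on the left.
- rail_mid (a point): Middle of the fixed steel stop rail beyond the cartons: a bar 25 mm (its x) x 660 mm (its y) x 30 mm high; this point is in the bar's centre, 15 mm up. Its flat face towards the robot lies 12.5 mm to the -x side of this point. It may be turned a few degrees.
- shaker_center (a point): Cheese shaker of glass with a steel top, loose, 66 mm across, 115 mm high, this point 57 mm up on its axis; standing out to one side, to be left alone.
- sauce_pot_center (a point): Open steel sauce pot, loose, 84 mm across, 70 mm high, this point 35 mm up on its axis; standing out to the other side, to be left alone.

How it is judged:
On the way, in this order (a step that is already met when the one before it is completed fails the run):
1. the red carton lies flat on the counter, red lid up (angle between red_carton_center's own x axis and vertical above 3.05 rad and height (world z) of red_carton_center below 0.026 m), for 0.2 s.
2. it has been pushed flush against the rail (all of step 1 and x of red_carton_center in the frame of rail_mid between -0.0955 and -0.0825 m and y of red_carton_center in the frame of rail_mid between -0.3 and 0.3 m and (angle between the y axis of red_carton_center and the y axis of rail_mid, either way round below 0.08 rad or angle between the z axis of red_carton_center and the y axis of rail_mid, either way round below 0.08 rad)), for 0.2 s.
At the end, for the whole second after the job is handed in: The red carton lies flat, red lid up (within 5 degrees), square to the rail (within 4.5 degrees) and touching its robot-side face to within 8 mm, within its length. The brown carton still stands; it, the shaker and the pot are within 25 mm of their starts (all of step 2 and angle between kraft_carton_center's own z axis and vertical below 0.15 rad and distance of each of kraft_carton_center, shaker_center, sauce_pot_center from where it was at the start of the episode below 0.025 m).
It fails at once if the red carton is lifted or carried (height (world z) of red_carton_center above 0.095 m or (angle between red_carton_center's own x axis and vertical above 2.6 rad and height (world z) of red_carton_center above 0.065 m)).
It fails at once if the brown carton is tipped, or moved more than 25 mm (angle between kraft_carton_center's own z axis and vertical above 0.15 rad or distance of kraft_carton_center from where it was at the start of the episode above 0.025 m).
It fails at once if the shaker or the pot is moved more than 25 mm (distance of any of shaker_center, sauce_pot_center from where it was at the start of the episode above 0.025 m).
It also fails if it takes over 48 s, if anything falls off the work surface, if the arm or the gripper's body presses on something with over 40 N, if the wrist force passes 120 N, or if a joint passes its speed limit or range.

ROBOT

A 6-joint arm with a two-finger parallel gripper is mounted at the origin on the work surface. World frame = base frame: x ahead of the robot, y to its left, z up, the work surface at z = 0. Lengths are in m, angles in rad, forces in N, time in s.
With the tool pointing down it reaches from about 0.275 to 0.75 m from the base axis. Payload 10.2 kg.
Tool frame: the origin (TCP) lies midway between the tips of the shut fingers; the grasp point (between the pads) lies 19 mm behind it (env.hold_point_z is the distance from the TCP to the grasp point, in m); x points along the fingers, z is the direction in which the jaws open and shut, and the axes are right-handed (so a half turn about x gives the same grasp; the last joint's range is limited). The gripper opens to 85 mm and grips with 20 to 120 N. Pads are 22 mm wide; open, the fingers measure 114 mm over their backs; the gripper's body (76 mm by 85 mm) begins 54 mm behind the grasp point. The pads swing forward as they close: fully open they stand 13 mm farther back than shut.
Start: joints at [-1.446, 0.313, 1.498, -0, 1.331, -0.223], TCP at [0.179, -0.494, 0.231] pointing down, gripper open.
Joint ranges: [-2.94, 2.94], [-0.97, 2.17], [0.19, 2.56], [-1.23, 4.37], [0.02, 3.11], [-2.88, 2.88]. Speed limits (rad/s): [2.39, 2.39, 3.01, 3.14, 3.14, 3.14].

INTERFACE

Orientations are given as a unit quaternion [x, y, z, w].
In Python, from bench import env, kinematics, monitor, eyes, job gives the robot as it stands. The module is installed in compiled form; this text tells all that it offers. Calls block until the motion is done:
- env.reach(position, orientation): joint-space move of the TCP to a pose.
- env.movel(position, velocity=0.15, frame=None, guard=None): straight line of the TCP; frame=None keeps the orientation; velocity is the mean speed in m/s. With guard (N) it stops when the force on the tool has changed by that much, and returns True; else False.
- env.set_joints(angles): joint-space move.
- env.release() and env.close_gripper(effort=None): open the fingers fully, or close them until they stop; effort is the grip in N (None keeps the last).
- env.hold(seconds).
- kinematics.ik(position, orientation): joint angles nearest the present ones, or None.
- monitor.sense(): the state.
- eyes.grab_frame(name): name is "scene" or "top" or "wrist"; returns a dict with "frame" (420x560x3 uint8, red, green, blue), "mtx" (3x3 intrinsics, pixels), "k1" (the pictures are not rectified: a ray, as slopes to the right and down, at radius r is drawn at 1 + k1 r^2 times it, then the intrinsics apply), "view" (4x4, takes a point from world to camera coordinates). Camera axes: x right, y down, z forward; pixel columns grow to the right and rows downward; lengths in m; the calibration is good to about 2 mm. A picture is of the moment at which its call begins. There is no depth.
A pose or a line that the arm cannot do raises env.MotionError and nothing moves.
- job.hand_in(): hands the job in, once; it reports no verdict.
The state is a dict: "clock": time; "joints": joint angles; "qvel": joint speeds; "joint_efforts": joint torques, N m; "position": TCP position; "ee_rot": TCP orientation; "contact_force": force on the tool from outside, world axes, zero at the start; "ft_torque": the same for the moment, N m; "finger_gap": opening from 0.0 (shut) to 1.0 (fully open).
Only numpy, scipy, OpenCV 4.12 (cv2) and the standard library are available. Lean on these libraries where they do the work, as an engineer would, in place of code of your own. Each camera call takes 0.05 s, during which the arm holds its last target.

## Working session

There is one attempt and no reset: what is moved stays moved. The work goes in short steps, each a Python script; the robot and the scene stay as the last script left them, time stands still between calls to the robot, and variables do not carry over. Pictures are saved under pics/ and viewed, and the job is handed in when it is done.

```bash
mkdir -p pics; ls
python3 - <<'E'
from bench import env, monitor, eyes
import cv2
for n in ("scene","top"):
    f=eyes.grab_frame(n); cv2.imwrite(f"pics/{n}0.png",f["frame"][:,:,::-1]); print(n,f["mtx"].tolist(),f["k1"]); print(f["view"])
print(monitor.sense())
E
```

```text
pics
scene [[386.5100823978609, 0.0, 276.1634893219308], [0.0, 386.5100823978609, 210.08606927740126], [0.0, 0.0, 1.0]] -0.05517753740562085
[[-0.58778239  0.80886986  0.0155377   0.36044702]
 [ 0.51503619  0.38893485 -0.76385038 -0.25425648]
 [-0.6238987  -0.44097533 -0.6452063   1.52634324]
 [ 0.          0.          0.          1.        ]]
top [[532.199410134524, 0.0, 289.0441657612775], [0.0, 532.199410134524, 209.89871222110216], [0.0, 0.0, 1.0]] -0.04158946658299356
[[ 0.02876719 -0.99939866 -0.01935908  0.0019227 ]
 [-0.99753691 -0.02746334 -0.06454357  0.64826045]
 [ 0.0639731   0.02116814 -0.99772709  1.40151506]
 [ 0.          0.          0.          1.        ]]
{'clock': 0.1, 'joints': array([-1.44642274e+00,  3.13392914e-01,  1.49838383e+00,  1.59003808e-05,
        1.33100196e+00, -2.23403475e-01]), 'qvel': array([-1.79429227e-04, -7.53456023e-04, -2.21157983e-03, -1.11892563e-03,
       -5.78462956e-05,  3.86393605e-04]), 'joint_efforts': array([ 2.83853893e-03, -4.12899148e+01, -2.60138941e+01, -1.99285764e-04,
        3.02004730e-03, -2.81957915e-05]), 'position': array([ 0.17888498, -0.49333076,  0.23078433]), 'ee_rot': array([ 0.40626847,  0.57924305, -0.40563949,  0.5786882 ]), 'contact_force': array([ 0.25886318, -0.24973249, -0.24809342]), 'ft_torque': array([ 0.0441576, -0.0011738,  0.0041943]), 'finger_gap': 1.0013784986012348}
```

View pics/scene0.png

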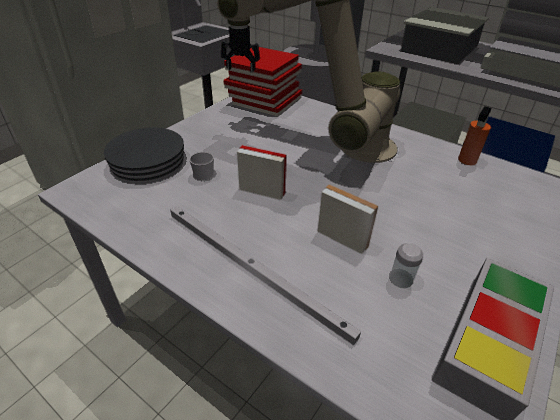

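View pics/top0.png

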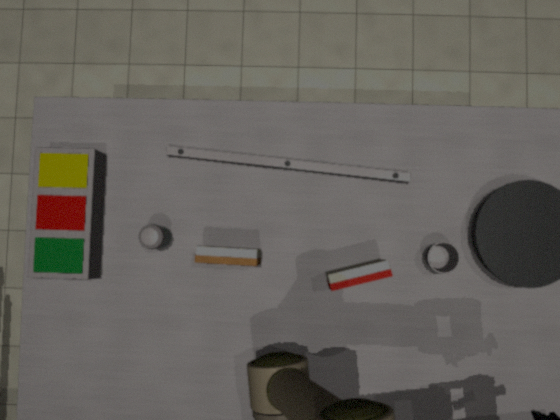

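The top view shows the red carton's top edge at about (360,275) and the brown one at (227,256). The rail runs from (168,152) to (409,178), the shaker is at (152,237) and the pot at (440,258). I'll crop and measure these.

```bash
cat > h.py <<'E'
import numpy as np, cv2
from bench import env, kinematics, monitor, eyes, job
def ray(f,uv,z):
    K=f["mtx"];d=np.array([-1e-9+f["k1"],0,0,0])
    p=cv2.undistortPoints(np.array(uv,float).reshape(-1,1,2),K,d).reshape(-1,2)
    V=f["view"];R=V[:3,:3];c=-R.T@V[:3,3]
    D=np.c_[p,np.ones(len(p))]@R
    return c+D*((z-c[2])/D[:,2])[:,None]
def proj(f,P):
    V=f["view"];r,_=cv2.Rodrigues(V[:3,:3])
    return cv2.projectPoints(np.array(P,float).reshape(-1,1,3),r,V[:3,3],f["mtx"],np.array([f["k1"],0,0,0]))[0].reshape(-1,2)
E
python3 - <<'E'
from h import *
f=eyes.grab_frame("top"); im=f["frame"]; 
np.savez("top0.npz",**f)
cv2.imwrite("pics/c1.png",cv2.resize(im[240:310,310:410,::-1],None,fx=7,fy=7,interpolation=cv2.INTER_CUBIC))
cv2.imwrite("pics/c2.png",cv2.resize(im[130:200,160:420,::-1],None,fx=3,fy=3,interpolation=cv2.INTER_CUBIC))
h=cv2.cvtColor(im,cv2.COLOR_RGB2HSV)
m=cv2.inRange(h,(0,150,60),(8,255,255))|cv2.inRange(h,(172,150,60),(180,255,255))
m[:,:300]=0;ys,xs=np.nonzero(m);print("red",len(xs))
r=cv2.minAreaRect(np.c_[xs,ys].astype(np.float32));print(r,cv2.boxPoints(r).tolist())
# light pixels of top
g=cv2.cvtColor(im,cv2.COLOR_RGB2GRAY)
for name,(x0,x1,y0,y1) in dict(red=(315,405,250,300),kr=(185,270,235,275),rail=(160,416,138,190)).items():
    s=g[y0:y1,x0:x1]; print(name,s.max(),np.percentile(s,50))
E
```

```text
red 385
((360.0551452636719, 279.7281188964844), (6.268254280090332, 62.85014343261719), 76.4295654296875) [[328.7720031738281, 284.0550842285156], [389.8675231933594, 269.3078918457031], [391.3382873535156, 275.4011535644531], [330.2427673339844, 290.1483459472656]]
red 123 100.0
kr 123 103.0
rail 120 109.0
```

View pics/c1.png

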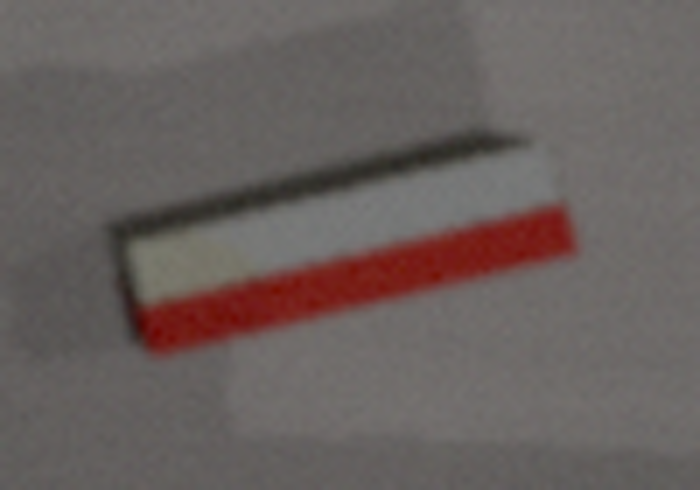

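View pics/c2.png

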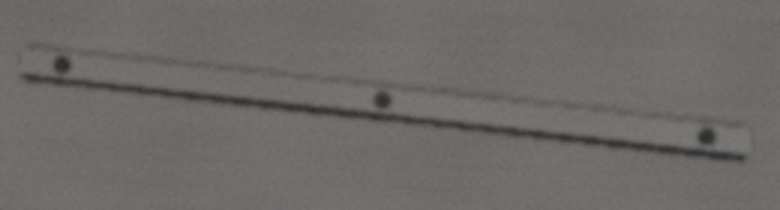

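The red top face has its lid-edge corners at about (331,290) and (392,275). The rail bolts are at (180.5,151.5), (287.2,163.2) and (395.5,175.2).

Run:
```python
from h import *
f=dict(np.load("top0.npz"));f["k1"]=float(f["k1"])
c=lambda p,s,o:[[o[0]+(x+.5)/s-.5,o[1]+(y+.5)/s-.5] for x,y in p]
R=ray(f,c([(148,355),(577,252),(547,140),(130,240)],7,(310,240)),.15)
print("red top corners (lidL,lidR,baseR,baseL)\n",R.round(4))
print("sizes",[np.linalg.norm(R[i]-R[(i+1)%4]).round(4) for i in range(4)],"cen",R.mean(0).round(4))
e=R[0]-R[1];print("yaw lid edge",np.degrees(np.arctan2(-e[0],e[1])), )
b=ray(f,c([(62,65),(382,100),(707,136)],3,(160,130)),.03);print("bolts",b.round(4))
e=b[0]-b[2];print("rail yaw",np.degrees(np.arctan2(-e[0],e[1])))
fe=ray(f,c([(22,74),(745,155)],3,(160,130)),.03);print("front edge",fe.round(4),np.linalg.norm(fe[0]-fe[1]))
K=ray(f,[[195,257+6],[195,248],[258,250],[258,265]],.15);print("kraft",K.round(3),K.mean(0))
print("shaker",ray(f,[[152,237]],.115),"pot",ray(f,[[438,257]],.07))
```

```text
red top corners (lidL,lidR,baseR,baseL)
 [[ 0.4487 -0.0884  0.15  ]
 [ 0.4882 -0.2349  0.15  ]
 [ 0.5263 -0.2239  0.15  ]
 [ 0.4879 -0.0812  0.15  ]]
sizes [np.float64(0.1517), np.float64(0.0397), np.float64(0.1477), np.float64(0.0398)] cen [ 0.4878 -0.1571  0.15  ]
yaw lid edge 15.06310490161613
bolts [[ 0.7972  0.3171  0.03  ]
 [ 0.7727  0.0291  0.03  ]
 [ 0.7482 -0.2602  0.03  ]]
rail yaw -4.853325322648045
front edge [[ 0.7882  0.3529  0.03  ]
 [ 0.7322 -0.2941  0.03  ]] 0.6494541508888069
kraft [[0.504 0.242 0.15 ]
 [0.541 0.243 0.15 ]
 [0.54  0.09  0.15 ]
 [0.504 0.089 0.15 ]] [0.52235902 0.16590296 0.15      ]
shaker [[0.56439914 0.35974953 0.115     ]] pot [[ 0.53447073 -0.36577565  0.07      ]]
```

Sizes match the given ones: 150 x 40 mm for the top, a 0.65 m rail, and bolts on a line. The red carton is at (0.487,-0.157), yawed +15°, and the rail is yawed -4.9°. I'll tip the carton with the open fingers, which give two contacts, pushing along its own x.

```bash
cat >> h.py <<'E'
from scipy.spatial.transform import Rotation as Ro
def down(yaw,p):
    """tool down, jaws along lateral direction (-sin,cos); pick half turn with ik"""
    best=None;q0=monitor.sense()["joints"]
    for s in (1,-1):
        z=s*np.array([-np.sin(yaw),np.cos(yaw),0]);x=np.array([0,0,-1.]);y=np.cross(z,x)
        q=Ro.from_matrix(np.c_[x,y,z]).as_quat();j=kinematics.ik(p,q)
        if j is not None:
            c=np.abs(np.array(j)-q0).max()
            if best is None or c<best[0]: best=(c,q,j)
    return best
def st():
    s=monitor.sense();print("t",round(s["clock"],2),"p",s["position"].round(4),"F",s["contact_force"].round(2))
E
python3 - <<'E'
from h import *
a=np.radians(15);d=np.array([np.cos(a),np.sin(a),0]);C=np.array([.487,-.157,0])
p=C-.085*d
b=down(a,p+[0,0,.24]);print(b)
env.reach(p+[0,0,.24],b[1]);st()
env.movel(p+[0,0,.115],.15);st()
print(env.movel(C+(-.031+.015)*d+[0,0,.115],.08));st()
env.movel(C+.03*d+[0,0,.115],.06);st()
env.hold(.5)
f=eyes.grab_frame("scene");cv2.imwrite("pics/s1.png",f["frame"][:,:,::-1])
f=eyes.grab_frame("top");cv2.imwrite("pics/t1.png",f["frame"][:,:,::-1]);st()
E
```

```text
(np.float64(0.8503112870642734), array([ 0.43045933,  0.56098553, -0.43045933,  0.56098553]), array([-6.82081235e-01,  1.22623730e-01,  1.71278917e+00, -4.44089210e-16,
        1.30617975e+00,  6.26915704e-01]))
t 1.59 p [ 0.4048 -0.1797  0.24  ] F [-0.23 -0.41  0.32]
t 2.58 p [ 0.4052 -0.1794  0.1157] F [-0.84 -0.56 -0.11]
False
t 3.59 p [ 0.4712 -0.1612  0.1149] F [-0.21 -0.9   0.53]
t 4.51 p [ 0.5158 -0.1492  0.1149] F [ 0.21 -0.32 -0.04]
t 5.11 p [ 0.5159 -0.1492  0.115 ] F [ 0.67 -0.33 -0.27]
```

View pics/s1.png

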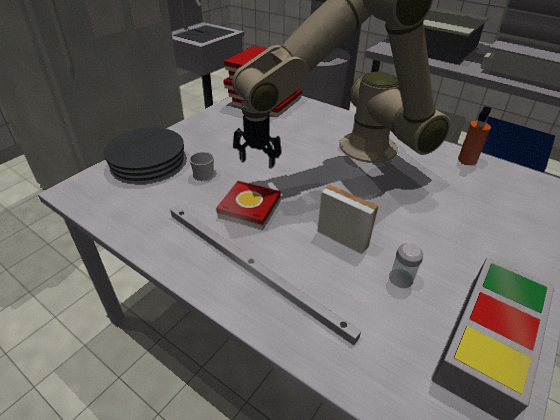

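View pics/t1.png

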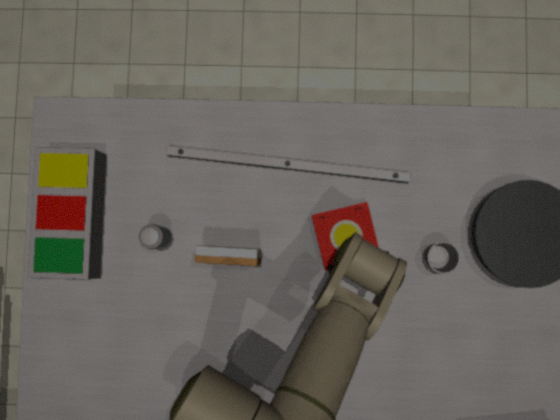

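It has fallen flat with the red lid up: yellow disc at (346,235) in the top view, far corners at about (312,214) and (367,203). Next I'll back off, measure it again, and then push.

Run:
```python
from h import *
a=np.radians(15);d=np.array([np.cos(a),np.sin(a),0]);C=np.array([.487,-.157,0])
env.movel(C-.11*d+[0,0,.115],.2)
f=eyes.grab_frame("top");im=f["frame"];cv2.imwrite("pics/t2.png",im[:,:,::-1]);np.savez("t2.npz",**f)
h=cv2.cvtColor(im,cv2.COLOR_RGB2HSV)
m=cv2.inRange(h,(0,120,50),(35,255,255))|cv2.inRange(h,(172,120,50),(180,255,255))
m[:,:290]=0;m[300:]=0
ct=max(cv2.findContours(m,cv2.RETR_EXTERNAL,cv2.CHAIN_APPROX_NONE)[0],key=cv2.contourArea)
r=cv2.minAreaRect(ct);bx=cv2.boxPoints(r);P=ray(f,bx,.04)
print(r,bx.round(1).tolist());print(P.round(4),P.mean(0),[np.linalg.norm(P[i]-P[i-1]).round(4) for i in range(4)])
```

```text
((345.75189208984375, 235.799560546875), (57.215267181396484, 57.720909118652344), 76.50426483154297) [[311.0, 214.6999969482422], [367.1000061035156, 201.1999969482422], [380.5, 256.8999938964844], [324.3999938964844, 270.3999938964844]]
[[ 0.6356 -0.0384  0.04  ]
 [ 0.6752 -0.1853  0.04  ]
 [ 0.5301 -0.2231  0.04  ]
 [ 0.4908 -0.0772  0.04  ]] [ 0.58295467 -0.13100188  0.04      ] [np.float64(0.1499), np.float64(0.1521), np.float64(0.1499), np.float64(0.1511)]
```

View pics/t2.png

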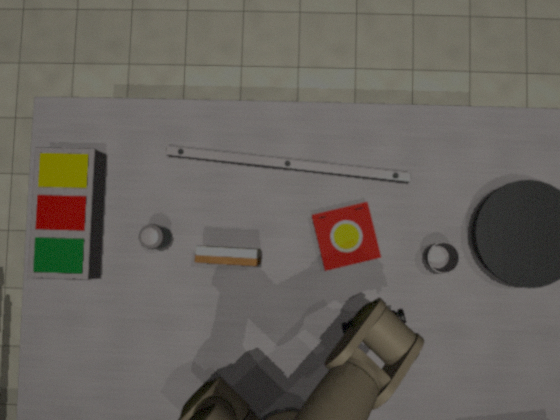

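Carton measured lying at (0.583,-0.131), 150 x 151 mm, which agrees with the tip prediction of (0.579,-0.132). Next I push along the rail normal with the jaws parallel to the rail, so the left finger swings the carton square first.

Run:
```python
from h import *
g=np.radians(-4.85);n=np.array([np.cos(g),np.sin(g),0]);t=np.array([-n[1],n[0],0])
P=lambda a,z:a*n-.097*t+np.array([0,0,z])
b=down(g,P(.445,.115));print(b[0])
env.movel(P(.445,.115),.12,frame=b[1]) ;st()
print(env.movel(P(.445,.003),.12,guard=12));st()
print(env.movel(P(.575,.003),.05,guard=15));st()
f=eyes.grab_frame("top");cv2.imwrite("pics/t3.png",f["frame"][:,:,::-1])
f=eyes.grab_frame("scene");cv2.imwrite("pics/s3.png",f["frame"][:,:,::-1])
```

```text
0.5197631317574952
t 6.78 p [ 0.4353 -0.1342  0.1148] F [-0.88 -0.62  0.08]
False
t 7.87 p [ 0.4355 -0.1345  0.0035] F [-0.37  0.49  0.31]
False
t 10.62 p [ 0.5647 -0.1453  0.003 ] F [-0.51  0.82 -0.9 ]
```

View pics/t3.png

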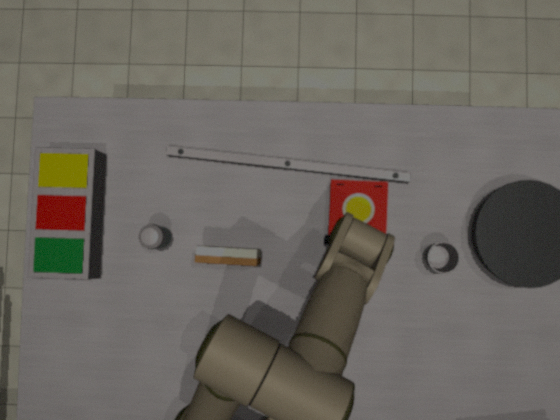

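View pics/s3.png

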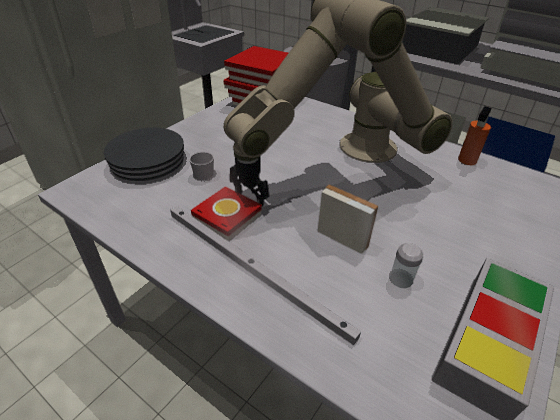

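The carton has nearly squared up and drifted towards -y, with its disc at (359,208). I'll measure it before the last push.

```bash
cat >> h.py <<'E'
g=np.radians(-4.85);n=np.array([np.cos(g),np.sin(g),0]);t=np.array([-n[1],n[0],0])
def meas(name=None):
    f=eyes.grab_frame("top");im=f["frame"]
    if name: cv2.imwrite(name,im[:,:,::-1])
    h=cv2.cvtColor(im,cv2.COLOR_RGB2HSV)
    y=cv2.inRange(h,(20,120,60),(38,255,255));y[:,:290]=0;y[300:]=0
    m=cv2.inRange(h,(0,120,50),(35,255,255))|cv2.inRange(h,(172,120,50),(180,255,255))
    m[:,:290]=0;m[300:]=0
    ct=max(cv2.findContours(m,cv2.RETR_EXTERNAL,cv2.CHAIN_APPROX_NONE)[0],key=cv2.contourArea)
    r=cv2.minAreaRect(ct);B=ray(f,cv2.boxPoints(r),.04)
    # far edge: topmost pixel per column, fitted
    cols=np.arange(ct[:,0,0].min()+6,ct[:,0,0].max()-5)
    tp=np.array([[c,ct[ct[:,0,0]==c][:,0,1].min()-.5] for c in cols],float)
    E=ray(f,tp,.04);vx,vy,_,_=cv2.fitLine(E[:,:2].astype(np.float32),cv2.DIST_HUBER,0,.01,.01).ravel()
    vx,vy=(vx,vy) if vy>0 else (-vx,-vy)
    c=B.mean(0);print("box n",(B@n).round(4),"s",(B@t).round(4),"cen n,s",(c@n).round(4),(c@t).round(4))
    print("far edge yaw",np.degrees(np.arctan2(-vx,vy)).round(2),"far edge n min/mean/max",(E@n).min().round(4),(E@n).mean().round(4),(E@n).max().round(4))
    ys,xs=np.nonzero(y)
    print("disc",ray(f,[[xs.mean(),ys.mean()]],.04).round(4)@np.c_[n,t],len(xs))
E
python3 - <<'E'
from h import *
meas()
E
```

```text
box n [0.5911 0.7348 0.7477 0.6042] s [-0.0339 -0.0222 -0.1751 -0.1858] cen n,s 0.6694 -0.1042
far edge yaw -0.3 far edge n min/mean/max 0.7361 0.741 0.7472
disc [[ 0.66783096 -0.10691945]] 452
```

Run:
```python
from h import *
P=lambda a,z:a*n-.097*t+np.array([0,0,z])
print(env.movel(P(.588,.003),.03,guard=10));st()
print(env.movel(P(.600,.003),.015,guard=8));st();env.hold(.3);st()
print(monitor.sense()["position"]@n)
meas("pics/t4.png")
```

```text
False
t 11.35 p [ 0.5778 -0.1464  0.0029] F [0.15 0.11 0.1 ]
True
t 11.81 p [ 0.5817 -0.1465  0.0025] F [-0.14  0.47 -0.3 ]
t 12.11 p [ 0.5814 -0.1464  0.0023] F [ 0.25  0.61 -0.74]
0.5916881592440593
box n [0.6097 0.7544 0.7545 0.61  ] s [-0.0337 -0.0339 -0.1861 -0.1848] cen n,s 0.6822 -0.1096
far edge yaw -4.83 far edge n min/mean/max 0.7522 0.7544 0.7558
disc [[ 0.68311062 -0.11194559]] 422
```

View pics/t4.png

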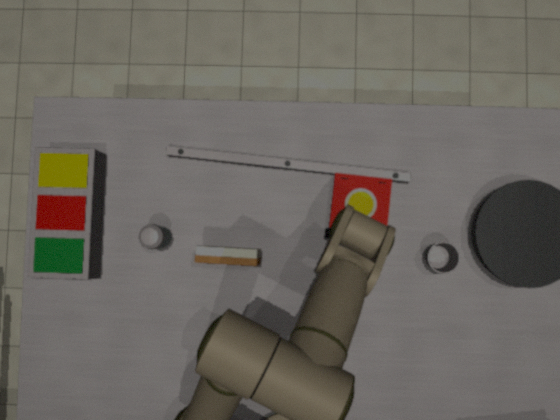

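It is flush: far edge at n=0.7544 against the rail face at 0.755, yaw -4.83° against -4.85°. I'll retreat straight back along the normal and re-check with a clear view.

Run:
```python
from h import *
P=lambda a,z:a*n-.097*t+np.array([0,0,z])
env.movel(P(.45,.004),.1);env.movel(P(.42,.16),.15);st()
meas("pics/t5.png")
f=eyes.grab_frame("top");g0=dict(np.load("top0.npz"))["frame"]
d=cv2.absdiff(f["frame"],g0).max(2)
for k,(x,y) in dict(kraft=(227,256),shaker=(152,237),pot=(440,258)).items():print(k,(d[y-18:y+18,x-25:x+25]>40).sum())
f=eyes.grab_frame("scene");cv2.imwrite("pics/s5.png",f["frame"][:,:,::-1])
```

```text
t 14.93 p [ 0.4101 -0.132   0.1593] F [ 0.33  0.42 -0.22]
box n [0.6034 0.7544 0.7545 0.6036] s [-0.0336 -0.0339 -0.1864 -0.185 ] cen n,s 0.679 -0.1097
far edge yaw -5.16 far edge n min/mean/max 0.7522 0.7544 0.7558
disc [[ 0.67987799 -0.11051377]] 478
kraft 0
shaker 0
pot 0
```

View pics/t5.png

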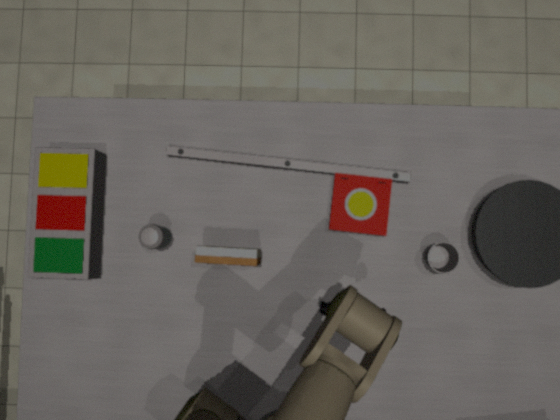

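View pics/s5.png

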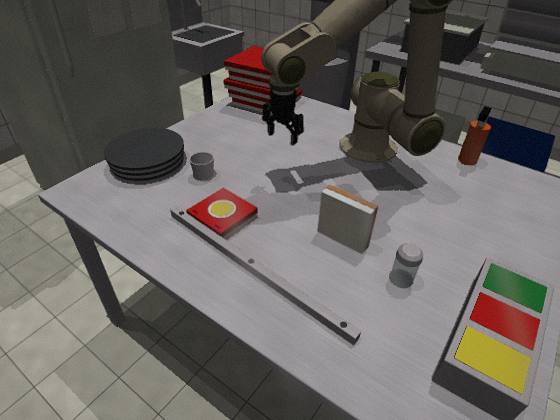

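The carton lies lid up against the rail, with its disc at (361,204) in the top view. Its rail-frame x is -0.088 and y is -0.204, and the other objects are unmoved.

```bash
python3 -c "
from h import *
job.hand_in();st()"
```

```text
the job is handed in; nothing more can be done
the job is handed in; nothing more can be done
```

The red carton now lies flat, lid up, against the steel rail, and I handed the job in at about 15 s on the robot's clock. I tipped it over by pushing the top of its lid side with the open fingers. I then pushed it along the counter square to the rail until the 8 N guard stopped the arm.

- **Position:** on the last check the carton's centre was 88 mm on the robot side of the rail's centre line (allowed 82.5 to 95.5 mm) and 204 mm from the rail's middle along its length.
- **Edge against the rail:** the far edge was within about 1 mm of the rail face. Its angle was within about 0.3° of the rail's: -4.8° just before the arm backed off and -5.2° after, against -4.85° for the rail.
- **Other objects:** the top-camera picture showed no change around the brown carton, shaker or pot compared with the start.
- **Odd reading:** the force read near zero right after the guard stopped the arm, so I relied on the pictures rather than the force to confirm contact. No check failed.

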